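# Kit the parts of a small robot arm

## Task

Kit the parts for the next robot arm: put the long link, the short link, the servo and the turntable each into the black tray whose recess and pale silhouette match it, flat on the tray's floor, upright as now, and lined up with the recess (either way round). Set the parts down rather than dropping them, and leave the small glue bottle and the small steel motor standing where they are.

Things in the scene. Friction and masses are not known exactly. Their poses are not given: they have to be found in the camera images.
- long_link: Long arm link, red printed plastic, lying flat: a bar 130 mm long overall (along its x), 20 mm wide at the waist (along its y), 24 mm high, with a round boss of 32 mm diameter (same height, dark spot on top) at each end. Origin: centre of the underside; z up. About 50 g.
- short_link: Short arm link, red printed plastic, lying flat: same as the long link but only 84 mm long overall (along its x); waist 20 mm wide (along its y), 24 mm high, end bosses 32 mm in diameter centred 26 mm either side of the middle. Origin: centre of the underside; z up. About 35 g.
- servo: Servo motor, black box with a grey band round its lower sides, standing: body 40 mm (x) by 20 mm (y) by 36 mm high; thin mounting ears 26 to 29 mm up make it 54 mm long along x; a small white cross-shaped horn on top at x = +10 mm, top at 44 mm. Origin: centre of the underside; z up. About 55 g.
- turntable: Turntable, red printed plastic: flat disc of 60 mm diameter, 12 mm thick, with a central round hub of 24 mm diameter rising above it to 34 mm. Origin: centre of the underside; z up. About 60 g.
- long_tray: Tray for the long link: fixed black plastic tray, open on top: floor 3 mm thick, rim 8 mm wide with its top 8 mm above the desk, a pale flat silhouette of its part on the floor. Origin: centre of the underside, on the desk; z up. Recess 146 mm (x) by 48 mm (y), so 8 mm of play on every side; 162 by 64 mm outside.
- short_tray: Tray for the short link: fixed black plastic tray, open on top: floor 3 mm thick, rim 8 mm wide with its top 8 mm above the desk, a pale flat silhouette of its part on the floor. Origin: centre of the underside, on the desk; z up. Recess 100 mm (x) by 48 mm (y), so 8 mm of play on every side; 116 by 64 mm outside.
- servo_tray: Tray for the servo: fixed black plastic tray, open on top: floor 3 mm thick, rim 8 mm wide with its top 8 mm above the desk, a pale flat silhouette of its part on the floor. Origin: centre of the underside, on the desk; z up. Recess 56 mm (x) by 36 mm (y), 8 mm of play round the servo's body; 72 by 52 mm outside; the ears pass over the rim.
- round_tray: Tray for the turntable: round fixed black plastic tray, open on top: floor 3 mm thick, rim 8 mm wide with its top 8 mm above the desk, a pale flat silhouette of its part on the floor. Origin: centre of the underside, on the desk; z up. Recess 76 mm in diameter, 92 mm outside, so 8 mm of play all round.
- glue_bottle: Bystander to leave standing: small upright amber bottle with a white cap, 30 mm in diameter, 60 mm high. Origin: centre of the underside.
- motor: Bystander to leave standing: small upright steel motor, a bare cylinder 28 mm in diameter, with a thin shaft on top, 49 mm high in all. Origin: centre of the underside.
There are look-alikes about, which are no part of the job. Leave any yellow look-alike of the short_link alone.

How it is judged:
At the end, for the whole second after the job is handed in: Each of the four parts lies at rest in its own tray: centre within 12 mm of the tray's centre, underside on the tray's floor (less than 6 mm above the desk), level within 0.12 rad, and, the turntable aside, its length within 0.35 rad of the recess's length, either way round (horizontal distance between long_link and long_tray below 0.012 m and z of long_link in the frame of long_tray between 0 and 0.006 m and angle between each of long_link, short_link, servo, turntable's own z axis and vertical below 0.12 rad and linear speed of each of long_link, short_link, servo, turntable below 0.02 m/s and angular speed of each of long_link, short_link, servo, turntable below 0.2 rad/s and angle between the x axis of long_link and the x axis of long_tray, either way round below 0.35 rad and horizontal distance between short_link and short_tray below 0.012 m and z of short_link in the frame of short_tray between 0 and 0.006 m and angle between the x axis of short_link and the x axis of short_tray, either way round below 0.35 rad and horizontal distance between servo and servo_tray below 0.012 m and z of servo in the frame of servo_tray between 0 and 0.006 m and angle between the x axis of servo and the x axis of servo_tray, either way round below 0.35 rad and horizontal distance between turntable and round_tray below 0.012 m and z of turntable in the frame of round_tray between 0 and 0.006 m); the robot touches nothing.
It fails at once if a part is dropped or thrown into its tray (faster than 0.6 m/s within 40 mm above it) ((horizontal distance between long_link and long_tray below 0.04 m and z of long_link in the frame of long_tray below 0.04 m and linear speed of long_link above 0.6 m/s) or (horizontal distance between short_link and short_tray below 0.04 m and z of short_link in the frame of short_tray below 0.04 m and linear speed of short_link above 0.6 m/s) or (horizontal distance between servo and servo_tray below 0.04 m and z of servo in the frame of servo_tray below 0.04 m and linear speed of servo above 0.6 m/s) or (horizontal distance between turntable and round_tray below 0.04 m and z of turntable in the frame of round_tray below 0.04 m and linear speed of turntable above 0.6 m/s)).
It fails at once if the glue bottle is shifted by more than 30 mm or tipped over (distance of glue_bottle from where it was at the start of the episode above 0.03 m or angle between glue_bottle's own z axis and vertical above 0.4 rad).
It fails at once if the small motor is shifted by more than 30 mm or tipped over (distance of motor from where it was at the start of the episode above 0.03 m or angle between motor's own z axis and vertical above 0.4 rad).
It also fails if it takes over 99 s, if anything falls off the work surface, if the arm or the gripper's body presses on something with over 40 N, if the wrist force passes 120 N, or if a joint passes its speed limit or range.

## Robot

A 6-joint arm with a two-finger parallel gripper is mounted at the origin on the work surface. World frame = base frame: x ahead of the robot, y to its left, z up, the work surface at z = 0. Lengths are in m, angles in rad, forces in N, time in s.
With the tool pointing down it reaches from about 0.35 to 0.975 m from the base axis. Payload 4.9 kg.
Tool frame: the origin (TCP) lies midway between the tips of the shut fingers; the grasp point (between the pads) lies behind it (manip.tcp_to_grasp is the z of the grasp point in the tool frame, in m); z points along the fingers, y is the direction in which the jaws open and shut (so a half turn about z gives the same grasp; the last joint's range is limited). The gripper opens to 85 mm and grips with 20 to 120 N. Pads are 22 mm wide; open, the fingers measure 114 mm over their backs; the gripper's body (76 mm by 85 mm) begins 54 mm behind the grasp point. The pads swing forward as they close: fully open they stand 13 mm farther back than shut.
Start: joints at [0.991, 0.053, 1.613, -0, 1.476, -0.119], TCP at [0.278, 0.56, 0.231] pointing down, gripper open.
Joint ranges: [-3.01, 3.01], [-1.01, 2.22], [0.06, 2.58], [-1.02, 4.17], [0.09, 2.62], [-3.14, 3.14]. Speed limits (rad/s): [2.57, 2.57, 3.14, 3.14, 3.14, 3.14].

## Interface

Orientations are given as a unit quaternion [w, x, y, z].
In Python, from plant import status, vision, order, regions_of, manip gives the robot as it stands. The module is installed in compiled form; this text tells all that it offers.
- The arm moves only by the shell command python3 -m crank 'ROWS'. ROWS is JSON, one flat list of numbers, 5 for each row, row after row: the shift along the tool's x, y, z in mm, then the turn about the tool's z in degrees, then the opening in per cent of the stroke, from 0 (shut) to 100 (fully open). In form: [tx, ty, tz, yaw, fingers, tx, ty, tz, yaw, fingers, ...]. A call has exactly 10 rows; each row is the pose to reach, as a shift and turn from the pose commanded when the call began, along the tool's axes at that moment; what a row does not reach only later rows make up. A row lasts 1/10 s, in which the tool goes at most 50 mm and 8.59 degrees, less where a joint would pass 70% of its speed; a pose out of reach is approached as far as the arm can. A call with a gripper value outside its range is refused whole. The fingers move at their own pace and stop on an object; the grip force is fixed at half the most. Time passes only in rows, so rows that repeat a pose let the fingers close, or fill a call up. It gives the time, the measured TCP pose, the force and the opening at its end, in the units of the state.
- status.state(): the state, without advancing time (a new reading comes with each control period).
- vision.grab_frame(name): name is "side" or "top"; returns (picture, depth): 420x560x3 uint8, red, green, blue; 420x560 float32, m along the optical axis (not along the pixel's ray), 0 where there is no reading.
- vision.get_calibration(name): a dict with "camera_matrix" (3x3 intrinsics, pixels), "R" (3x3) and "t" (3): a world point X has camera coordinates R X + t. Camera axes: x right, y down, z forward; pixel columns grow to the right and rows downward; lengths in m; the calibration is good to about 2 mm. A picture is of the moment at which its call begins. get_calibration takes no time and is no camera call.
- order.job_done(): hands the job in, once; it reports no verdict.
Trained networks look in the newest picture that a camera, given by its name, has taken for a name from the list of things; names that differ only in an ending like _2 or _b are one class to them, and where a whole thing is asked for, a point or a joint stands for the part that bears it (a point fixed in the world has none). Each returns a list of dicts, best first, with "confidence" (0 to 1); they miss things now and then, are a little off and sometimes report something else, mostly with a low value. They report only what shows in the picture. A call takes as long as a camera call. They do not tell look-alikes from the thing itself.
- regions_of(camera, name): "region" (420x560 bool, what is visible of it) and "extent" ([centre column, centre row, width, height] in pixels, round what is visible of it).
The state is a dict: "time": time; "joint_pos": joint angles; "joint_vel": joint speeds; "joint_efforts": joint torques, N m; "tool_pos": TCP position; "tool_rot": TCP orientation; "contact_force": force on the tool from outside, world axes, zero at the start; "ft_torque": the same for the moment, N m; "gripper_width": opening from 0.0 (shut) to 1.0 (fully open).
Only numpy, scipy, OpenCV 4.12 (cv2) and the standard library are available. Lean on these libraries where they do the work, as an engineer would, in place of code of your own. Each camera call takes 0.05 s, during which the arm holds its last target. There are 200 camera calls.

## Working session

There is one attempt and no reset: what is moved stays moved. The work goes in short steps, Python scripts to look and compute and a shell command to move; the robot and the scene stay as the last step left them, time stands still between calls to the robot, and variables do not carry over. Pictures are saved under pics/ and viewed, on a budget of 14 in all, crops included, one or two more only if the job needs it, and the job is handed in when it is done.

```bash
mkdir -p pics
python3 - <<'E'
from plant import status, vision, manip
import cv2
s=status.state(); print(s, manip.tcp_to_grasp)
for n in("top","side"):
    p,d=vision.grab_frame(n); cv2.imwrite(f"pics/{n}0.png",p[:,:,::-1]); c=vision.get_calibration(n); print(n,c)
E
```

```text
{'time': 0.0, 'joint_pos': array([ 9.91007162e-01,  5.33759235e-02,  1.61430042e+00,  1.10909882e-05,
        1.47597152e+00, -1.19029992e-01]), 'joint_vel': array([-0.00022115, -0.00150028,  0.00062778,  0.00105362, -0.00017519,
        0.000319  ]), 'joint_efforts': array([-1.04882536e-03, -3.93688560e+01, -3.70172882e+01, -3.82500812e-04,
        6.97395517e-03,  6.92566857e-06]), 'tool_pos': array([0.27756547, 0.55929481, 0.23004735]), 'tool_rot': array([-3.56979449e-04,  2.28347494e-01,  9.73579152e-01, -9.63620727e-04]), 'contact_force': array([-0.53276238,  0.70936232, -0.40901295]), 'ft_torque': array([ 0.00798821, -0.02663763, -0.00156868]), 'gripper_width': 1.0005162876224998} -0.0187
top {'camera_matrix': array([[420.02968515,   0.        , 286.83650384],
       [  0.        , 420.02968515, 212.25739982],
       [  0.        ,   0.        ,   1.        ]]), 'R': array([[ 0.00361737, -0.99997904,  0.00536896],
       [-0.99214154, -0.00426041, -0.12504806],
       [ 0.12506831, -0.00487442, -0.99213616]]), 't': array([0.00192906, 0.47097862, 0.88229891])}
side {'camera_matrix': array([[387.13496148,   0.        , 285.25536966],
       [  0.        , 387.13496148, 215.24750155],
       [  0.        ,   0.        ,   1.        ]]), 'R': array([[ 0.88339429, -0.46812113,  0.02184337],
       [-0.24513188, -0.50131068, -0.82981803],
       [ 0.39940567,  0.72770201, -0.5576064 ]]), 't': array([-0.4219895 ,  0.13158229,  0.68477176])}
```

View pics/top0.png

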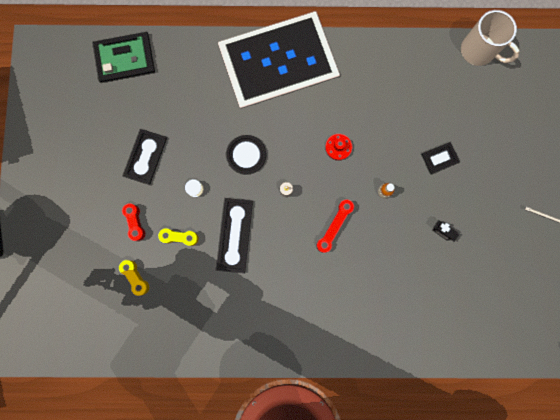

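View pics/side0.png

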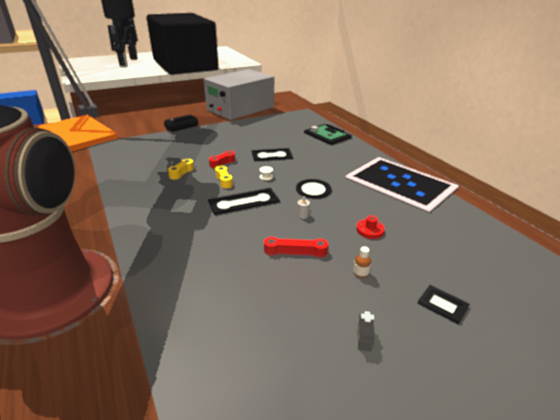

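The top view shows these things (column, row):
- **Parts:** long link (336,226), turntable (339,147), servo (446,231).
- **Trays:** short (145,157), round (246,154), long (235,235), servo (440,158).
- **Bystanders:** motor (287,188), glue bottle (389,189).
- **Short-link candidates:** red (133,222), yellow (177,237) and yellow/amber (132,278). Only the red one fits the description.

```bash
cat > h.py <<'E'
from plant import status, vision, manip, regions_of
import numpy as np, cv2
def pts(n,d):
    c=vision.get_calibration(n); K,R,t=c["camera_matrix"],c["R"],c["t"]
    v,u=np.mgrid[:420,:560]
    P=np.stack([(u-K[0,2])/K[0,0]*d,(v-K[1,2])/K[1,1]*d,d],-1)
    return (P-t)@R
def rect(X):  # centre, (long,short), angle of long axis in deg (world)
    (c,(w,h),a)=cv2.minAreaRect((X*1000).astype(np.float32))
    if w<h: w,h,a=h,w,a+90
    return np.round(c,1),round(w,1),round(h,1),round((a+90)%180-90,1)
E
python3 - <<'E'
from h import *
p,d=vision.grab_frame("top"); X=pts("top",d)
cv2.imwrite("pics/crop.png",cv2.resize(p[110:310,80:300,::-1],None,fx=3,fy=3))
hsv=cv2.cvtColor(p,cv2.COLOR_RGB2HSV)
for n in "long_link short_link servo turntable long_tray short_tray servo_tray round_tray glue_bottle motor".split():
    for r in regions_of("top",n):
        m=r["region"]&(d>0); Q=X[m]; z=Q[:,2]
        print(n,round(r["confidence"],2),np.round(r["extent"]),"z",np.round(np.percentile(z,[2,50,90,98]),4),"hue",np.median(hsv[m][:,0]))
        print("   all",rect(Q[:,:2]))
        if "tray" in n:
            h=cv2.convexHull(np.argwhere(m)[:,::-1].astype(np.int32)); f=np.zeros((420,560),np.uint8); cv2.fillConvexPoly(f,h,1)
            w=(f>0)&(hsv[...,2]>150)&(hsv[...,1]<60)&(d>0); print("   pale",rect(X[w][:,:2]),"z",np.median(X[w][:,2]))
        else:
            t=Q[z>np.percentile(z,98)-.008]; print("   top",rect(t[:,:2]),len(t))
E
```

```text
long_link 0.75 [334. 227.  36.  48.] z [0.0017 0.0236 0.0257 0.0268] hue 2.0
   all (array([ 445.4, -101.6]), 134.0, 30.6, -30.6)
   top (array([ 443.1, -100.2]), 128.2, 30.6, -30.6) 607
short_link 0.97 [134. 224.  26.  39.] z [0.0019 0.0236 0.0261 0.0274] hue 2.0
   all (array([451. , 345.8]), 88.2, 39.4, 15.9)
   top (array([449.5, 341.1]), 82.7, 30.6, 16.4) 446
short_link 0.83 [135. 278.  30.  36.] z [-0.0002  0.0237  0.0259  0.0274] hue 23.0
   all (array([331.6, 335.5]), 86.6, 40.2, 24.2)
   top (array([329.7, 334.8]), 83.2, 31.1, 33.8) 463
short_link 0.67 [178. 238.  35.  16.] z [0.     0.0238 0.026  0.0273] hue 31.0
   all (array([416.9, 245.1]), 90.7, 33.0, 79.9)
   top (array([416.9, 241.1]), 83.0, 29.4, 83.7) 424
servo 0.77 [445. 234.  30.  21.] z [0.006  0.0337 0.0426 0.0452] hue 96.0
   all (array([ 429.5, -344.9]), 63.6, 29.5, 75.3)
   top (array([ 432. , -338.7]), 36.8, 16.6, 53.3) 63
turntable 0.73 [337. 147.  27.  26.] z [0.0029 0.0118 0.0328 0.0351] hue 2.0
   all (array([ 622.7, -110.9]), 58.5, 58.5, -50.9)
   top (array([ 623.4, -111. ]), 22.7, 22.0, 1.3) 94
turnta
[... 1087 characters left out ...]
9.1, 56.5, -67.2)
   pale (array([ 601.3, -344.9]), 40.6, 21.1, -67.1) z 0.002779400880140473
round_tray 0.66 [244. 152.  40.  45.] z [-0.0001  0.0042  0.0083  0.0099] hue 103.0
   all (array([605.8,  98.2]), 88.9, 88.1, 71.4)
   pale (array([607.5,  97.2]), 60.5, 59.9, -21.8) z 0.0033602499308584425
glue_bottle 0.31 [334. 227.  42.  49.] z [0.0093 0.0236 0.0257 0.0268] hue 2.0
   all (array([ 442.5, -100.2]), 127.1, 30.6, -30.2)
   top (array([ 442.5, -100.2]), 127.1, 30.6, -30.2) 600
motor 0.63 [286. 192.  16.  11.] z [0.0134 0.0354 0.0381 0.0482] hue 18.0
   all (array([521.8,   6.9]), 26.1, 23.9, 1.0)
   top (array([521.9,   7. ]), 6.3, 2.1, 79.0) 6
  return _methods._mean(a, axis=axis, dtype=dtype,
  ret = ret.dtype.type(ret / rcount)
```

View pics/crop.png

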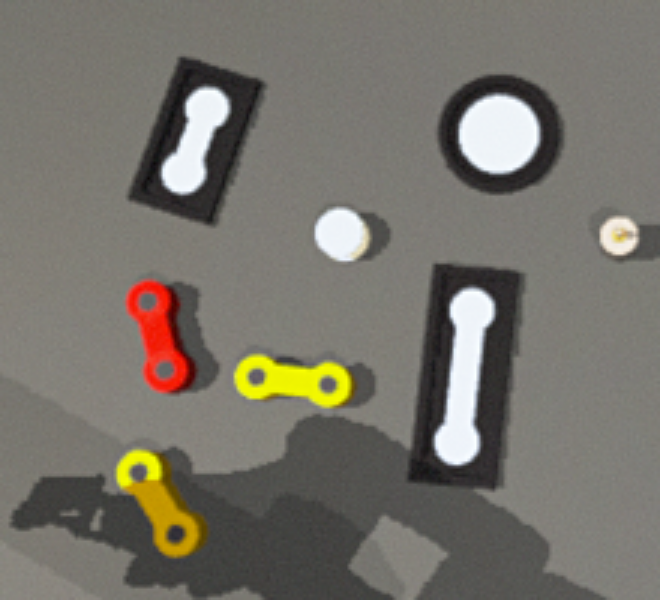

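Of the three candidates, the red one at (133,222) is the short link: it is red, 83 x 31 mm, and at (449,341) mm with a yaw of 16°. The crop confirms the other two are yellow. I'll add a move calculator and refine the servo's pose.

```bash
cat >> h.py <<'E'
from scipy.spatial.transform import Rotation as Rt
def calc(x,y,z,jaw,s=None):  # mm, deg: jaw = world direction of tool y
    s=s or status.state(); w,a,b,c=s["tool_rot"]; R=Rt.from_quat([a,b,c,w]).as_matrix()
    p=s["tool_pos"]*1000; sh=R.T@(np.array([x,y,z])-p); cur=np.degrees(np.arctan2(R[1,1],R[0,1]))
    dy=-((jaw-cur+90)%180-90); 
    print("now",p.round(1),"jaw",cur.round(1),"tilt",np.degrees(np.arccos(-R[2,2])).round(2),"w",round(s["gripper_width"],3),"t",round(s["time"],1),"F",s["contact_force"].round(1))
    print("shift",sh.round(1),"yaw",round(dy,1),"j6",s["joint_pos"][5].round(2))
E
python3 - <<'E'
from h import *
p,d=vision.grab_frame("top"); X=pts("top",d)
cv2.imwrite("pics/servo.png",cv2.resize(p[205:260,410:480,::-1],None,fx=8,fy=8,interpolation=cv2.INTER_CUBIC))
near=(abs(X[...,0]-.43)<.06)&(abs(X[...,1]+.342)<.06)
for lo,hi in((.02,.06),(.022,.033),(.032,.039),(.041,.06)):
    m=near&(X[...,2]>lo)&(X[...,2]<hi); print(lo,hi,m.sum(),rect(X[m][:,:2]),(X[m].mean(0)*1000).round(1))
q,e=vision.grab_frame("side"); Y=pts("side",e)
near=(abs(Y[...,0]-.43)<.06)&(abs(Y[...,1]+.342)<.06)
for lo,hi in((.02,.06),(.032,.039),(.041,.06)):
    m=near&(Y[...,2]>lo)&(Y[...,2]<hi); print("side",lo,hi,m.sum(),rect(Y[m][:,:2]),(Y[m].mean(0)*1000).round(1))
calc(449.3,341,100,16.2+90)
E
```

```text
0.02 0.06 276 (array([ 432.3, -340.5]), 54.3, 21.2, 54.4) [ 432.2 -338.1   34.1]
0.022 0.033 97 (array([ 432.4, -340.6]), 54.3, 20.8, 54.6) [ 431.8 -337.    28.4]
0.032 0.039 123 (array([ 434.1, -338.1]), 45.3, 20.8, 55.0) [ 429.9 -341.8   35. ]
0.041 0.06 55 (array([ 438. , -332.7]), 17.8, 16.9, -75.8) [ 438.4 -332.4   43. ]
side 0.02 0.06 451 (array([ 434.6, -344.3]), 52.9, 20.8, 53.5) [ 430.6 -347.9   36.1]
side 0.032 0.039 234 (array([ 434.3, -344.6]), 40.9, 20.2, 55.1) [ 430.6 -348.9   36.4]
side 0.041 0.06 94 (array([ 441.1, -335.8]), 19.1, 18.3, 86.0) [ 440.2 -335.8   44.6]
now [277.9 559.8 231.4] jaw 63.6 tilt 0.0 w 0.996 t 0.8 F [-0.   0.4  0.7]
shift [-250.8 -119.8  131.3] yaw -42.6 j6 -0.12
```

View pics/servo.png

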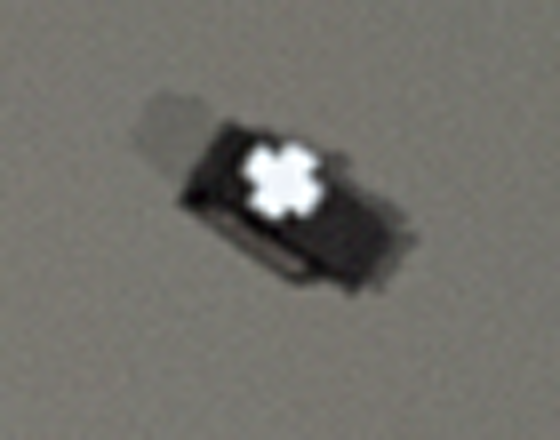

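The crop shows the servo's horn at its +x, upper-left end. Its yaw is about 54.5° and its centre about (432,-341) mm, and the 54 mm ear length matches. Next I move above the short link.

```bash
python3 -m crank '[-15,-7,8,-3,60, -45,-21,24,-8,60, -85,-40,44,-15,60, -125,-60,65,-22,60, -165,-79,86,-29,60, -205,-98,107,-36,60, -235,-112,123,-41,60, -251,-120,131,-43,60, -251,-120,131,-43,60, -251,-120,131,-43,60]'; python3 -c "
from h import *
calc(449.3,341,9,106.2)"
```

```text
time: 1.75
tool_pos: [0.4494, 0.3408, 0.1005]
tool_rot: [-0.0, -0.144, 0.99, 0.0]
contact_force: [0.1, -0.0, 0.4]
gripper_width: 0.601
now [449.4 340.8 100.5] jaw 106.5 tilt 0.03 w 0.601 t 1.8 F [ 0.1 -0.   0.4]
shift [ 0.   0.2 91.5] yaw 0.3 j6 -1.34
```

```bash
python3 -m crank '[0,0,15,0,60, 0,0,40,0,60, 0,0,65,0,60, 0,0,82,0,60, 0,0,91,0,60, 0,0,91,0,60, 0,0,91,0,10, 0,0,91,0,10, 0,0,91,0,10, 0,0,91,0,10]'; python3 -m crank '[0,0,0,0,10, 0,0,0,0,10, 0,0,-4,0,10, 0,0,-12,0,10, 0,0,-25,0,10, 0,0,-42,0,10, 0,0,-62,0,10, 0,0,-80,0,10, 0,0,-91,0,10, 0,0,-91,0,10]';  python3 - <<'E'
from h import *
calc(600.5,326.8,100,-17.2+90)
p,d=vision.grab_frame("side"); cv2.imwrite("pics/s1.png",p[80:280,120:380,::-1].repeat(2,0).repeat(2,1))
E
```

```text
time: 2.75
tool_pos: [0.4505, 0.3415, 0.011]
tool_rot: [0.001, -0.144, 0.99, 0.001]
contact_force: [-0.6, 0.6, 4.7]
gripper_width: 0.215
time: 3.75
tool_pos: [0.4507, 0.3414, 0.1029]
tool_rot: [0.002, -0.144, 0.99, 0.001]
contact_force: [-0.2, 0.5, -0.9]
gripper_width: 0.214
now [450.7 341.4 102.9] jaw 106.6 tilt 0.26 w 0.214 t 3.8 F [-0.2  0.5 -0.9]
shift [-139.4  -56.8    3.5] yaw 33.8 j6 -1.34
```

View pics/s1.png

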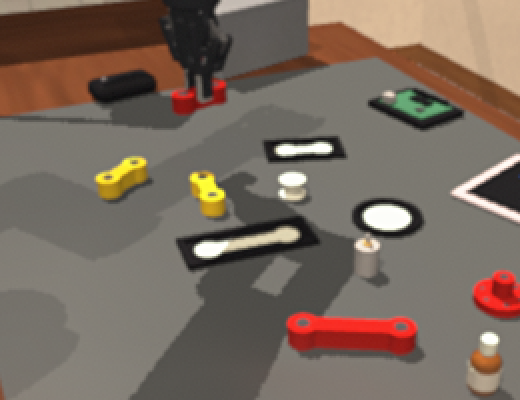

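The short link is held level at its middle, near (200,95) in the crop. I carry it to the short tray.

```bash
python3 -m crank '[-8,-3,0,3,10, -25,-10,0,9,10, -50,-20,0,15,10, -75,-31,0,21,10, -100,-41,0,27,10, -122,-50,0,32,10, -135,-55,0,34,10, -139,-57,0,34,10, -139,-57,0,34,10, -139,-57,0,34,10]'
python3 - <<'E'
from h import *
calc(600.5,326.8,15,-17.2+90)
p,d=vision.grab_frame("top"); X=pts("top",d); h=cv2.cvtColor(p,cv2.COLOR_RGB2HSV)
m=((h[...,0]<6)|(h[...,0]>174))&(h[...,1]>150)&(abs(X[...,0]-.6)<.1)&(abs(X[...,1]-.327)<.1); print(m.sum(),rect(X[m][:,:2]),np.percentile(X[m][:,2],[5,50,95]))
E
```

```text
time: 4.8
tool_pos: [0.5977, 0.3257, 0.0994]
tool_rot: [-0.001, 0.151, 0.989, -0.0]
contact_force: [0.6, 0.4, 0.3]
gripper_width: 0.211
now [597.7 325.7  99.4] jaw 72.6 tilt 0.11 w 0.211 t 4.8 F [0.6 0.4 0.3]
shift [-2.5  2.  84.4] yaw -0.2 j6 -0.88
4956 (array([578.6, 316.6]), 211.4, 111.4, 22.0) [0.33812572 0.41712084 0.45004231]
```

```bash
python3 -m crank '[-1,1,8,0,10, -2,2,20,0,10, -2,2,35,0,10, -2,2,50,0,10, -2,2,62,0,10, -2,2,72,0,10, -2,2,79,0,10, -2,2,83,0,10, -2,2,83,0,10, -2,2,83,0,10]'
python3 - <<'E'
from h import *
calc(600.5,326.8,14,-17.2+90)
p,d=vision.grab_frame("side"); cv2.imwrite("pics/s2.png",cv2.resize(p[100:190,200:320,::-1],None,fx=5,fy=5))
E
```

```text
time: 5.85
tool_pos: [0.6018, 0.3273, 0.0179]
tool_rot: [0.0, 0.151, 0.988, 0.0]
contact_force: [-0.1, 0.8, 0.8]
gripper_width: 0.217
now [601.8 327.3  17.9] jaw 72.6 tilt 0.06 w 0.217 t 5.8 F [-0.1  0.8  0.8]
shift [ 1.1 -0.9  3.9] yaw -0.2 j6 -0.88
```

View pics/s2.png

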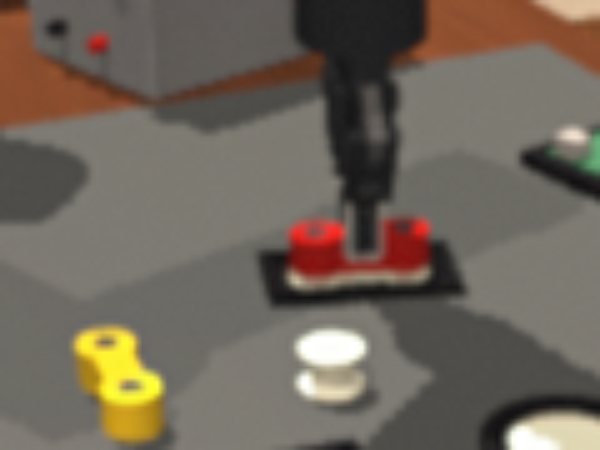

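The link (360,250 in the crop) hangs just over its silhouette and is lined up. I lower it the rest, release and lift.

```bash
python3 -m crank '[0,0,1,0,10, 0,0,2,0,10, 0,0,3,0,10, 0,0,4,0,10, 0,0,4,0,10, 0,0,4,0,10, 0,0,4,0,45, 0,0,4,0,45, 0,0,4,0,45, 0,0,4,0,45]'; python3 -m crank '[0,0,0,0,45, 0,0,-6,0,45, 0,0,-20,0,45, 0,0,-45,0,50, 0,0,-75,0,60, 0,0,-95,0,60, 0,0,-105,0,60, 0,0,-105,0,60, 0,0,-105,0,60, 0,0,-105,0,60]'; python3 -c "
from h import *
calc(443.1,-100.2,100,-30.5+90)"
```

```text
time: 6.9
tool_pos: [0.6012, 0.327, 0.0129]
tool_rot: [-0.0, 0.151, 0.988, -0.0]
contact_force: [-0.8, 0.5, -0.8]
gripper_width: 0.45
time: 7.9
tool_pos: [0.6003, 0.3267, 0.1164]
tool_rot: [-0.001, 0.151, 0.988, -0.001]
contact_force: [0.9, -0.2, -0.6]
gripper_width: 0.6
now [600.3 326.7 116.4] jaw 72.6 tilt 0.18 w 0.6 t 7.9 F [ 0.9 -0.2 -0.6]
shift [  22.3 -454.3   17.3] yaw 13.1 j6 -0.88
```

```bash
python3 -m crank '[1,-25,0,1,60, 4,-73,0,3,60, 6,-122,0,5,60, 8,-171,0,7,60, 11,-220,0,9,60, 13,-269,0,11,60, 16,-318,0,13,60, 18,-367,3,13,60, 20,-416,10,13,60, 22,-454,17,13,60]'; python3 -m crank '[0,0,0,0,60, 0,0,0,0,60, 0,0,0,0,60, 0,0,0,0,60, 0,0,0,0,60, 0,0,0,0,60, 0,0,0,0,60, 0,0,0,0,60, 0,0,0,0,60, 0,0,0,0,60]'; python3 -c "
from h import *
calc(443.1,-100.2,9,-30.5+90)"
```

```text
time: 8.9
tool_pos: [0.4428, -0.1013, 0.1001]
tool_rot: [-0.001, 0.263, 0.965, -0.0]
contact_force: [-0.0, 0.7, -0.8]
gripper_width: 0.601
time: 9.9
tool_pos: [0.4446, -0.0996, 0.1013]
tool_rot: [0.0, 0.262, 0.965, 0.0]
contact_force: [0.1, -0.5, 0.1]
gripper_width: 0.601
now [444.6 -99.6 101.3] jaw 59.6 tilt 0.0 w 0.601 t 9.9 F [ 0.1 -0.5  0.1]
shift [ 1.  -1.3 92.3] yaw 0.1 j6 -1.42
```

```bash
python3 -m crank '[0,-1,15,0,60, 0,-1,40,0,60, 0,-1,65,0,60, 0,-1,82,0,60, 0,-1,92,0,60, 0,-1,92,0,60, 0,-1,92,0,10, 0,-1,92,0,10, 0,-1,92,0,10, 0,-1,92,0,10]'; python3 -m crank '[0,0,0,0,10, 0,0,0,0,10, 0,0,-4,0,10, 0,0,-12,0,10, 0,0,-25,0,10, 0,0,-42,0,10, 0,0,-62,0,10, 0,0,-80,0,10, 0,0,-91,0,10, 0,0,-91,0,10]';  python3 - <<'E'
from h import *
calc(423.5,119.8,100,-5.4+90)
E
```

```text
time: 10.9
tool_pos: [0.4454, -0.1009, 0.0108]
tool_rot: [0.001, 0.262, 0.965, -0.0]
contact_force: [0.7, -0.1, 6.0]
gripper_width: 0.215
time: 11.9
tool_pos: [0.4454, -0.1009, 0.1028]
tool_rot: [0.002, 0.262, 0.965, -0.0]
contact_force: [0.3, 0.2, -0.8]
gripper_width: 0.215
now [ 445.4 -100.9  102.8] jaw 59.6 tilt 0.26 w 0.215 t 11.9 F [ 0.3  0.2 -0.8]
shift [130.6 179.3   2.3] yaw -25.0 j6 -1.43
```

```bash
python3 -m crank '[6,9,0,-2,10, 22,31,0,-6,10, 43,60,0,-10,10, 65,90,0,-14,10, 87,120,0,-18,10, 107,147,0,-22,10, 121,167,0,-25,10, 129,178,0,-25,10, 131,179,0,-25,10, 131,179,0,-25,10]'; python3 -m crank '[0,0,6,0,10, 0,0,18,0,10, 0,0,32,0,10, 0,0,48,0,10, 0,0,62,0,10, 0,0,72,0,10, 0,0,78,0,10, 0,0,82,0,10, 0,0,82,0,10, 0,0,82,0,10]'
python3 - <<'E'
from h import *
calc(423.5,119.8,14,-5.4+90)
p,d=vision.grab_frame("side"); cv2.imwrite("pics/s3.png",cv2.resize(p[130:250,170:330,::-1],None,fx=4,fy=4))
E
```

```text
time: 12.9
tool_pos: [0.4206, 0.1206, 0.0992]
tool_rot: [-0.001, 0.046, 0.999, -0.0]
contact_force: [-0.3, 0.1, 0.1]
gripper_width: 0.215
time: 13.9
tool_pos: [0.4221, 0.1203, 0.0187]
tool_rot: [0.0, 0.047, 0.999, 0.0]
contact_force: [-0.4, 0.9, -0.6]
gripper_width: 0.213
now [422.1 120.3  18.7] jaw 84.6 tilt 0.05 w 0.213 t 13.9 F [-0.4  0.9 -0.6]
shift [-1.4 -0.3  4.8] yaw -0.0 j6 -1.37
```

View pics/s3.png

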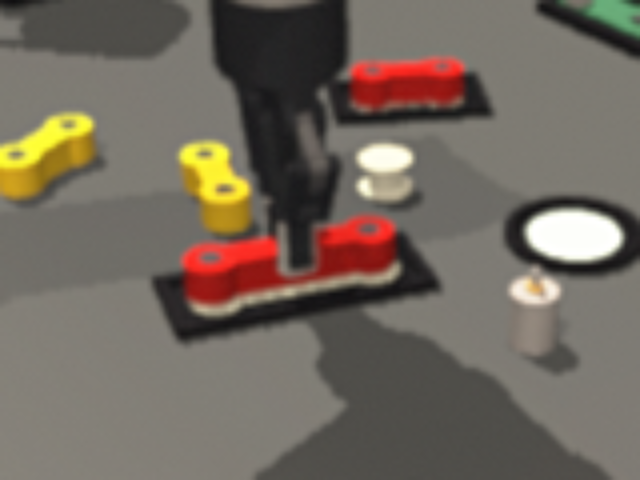

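The long link (290,265 in the crop) is over its silhouette, and the short link (405,85) sits in its tray. I lower the long link and release it.

```bash
python3 -m crank '[-1,0,1,0,10, -1,0,2,0,10, -1,0,3,0,10, -1,0,4,0,10, -1,0,5,0,10, -1,0,5,0,10, -1,0,5,0,45, -1,0,5,0,45, -1,0,5,0,45, -1,0,5,0,45]'; python3 -m crank '[0,0,0,0,45, 0,0,-6,0,45, 0,0,-20,0,45, 0,0,-45,0,50, 0,0,-75,0,60, 0,0,-95,0,60, 0,0,-105,0,60, 0,0,-105,0,60, 0,0,-105,0,60, 0,0,-105,0,60]'; python3 -c "
from h import *
calc(623.4,-111,100,70)"
```

```text
time: 14.95
tool_pos: [0.4226, 0.1202, 0.0132]
tool_rot: [-0.0, 0.047, 0.999, -0.0]
contact_force: [-0.8, 1.4, -0.4]
gripper_width: 0.448
time: 15.95
tool_pos: [0.4216, 0.1201, 0.1167]
tool_rot: [-0.001, 0.047, 0.999, -0.0]
contact_force: [0.2, 0.4, 0.4]
gripper_width: 0.599
now [421.6 120.1 116.7] jaw 84.6 tilt 0.17 w 0.599 t 15.9 F [0.2 0.4 0.4]
shift [-222.7 -211.    16.1] yaw 14.6 j6 -1.37
```

```bash
python3 -m crank '[-14,-13,0,0,60, -44,-42,0,0,60, -76,-72,0,0,60, -110,-104,0,0,60, -144,-136,0,0,60, -176,-167,0,0,60, -202,-191,5,0,60, -217,-205,12,0,60, -223,-211,16,0,60, -223,-211,16,0,60]'; python3 -m crank '[0,0,0,0,60, 0,0,12,0,60, 0,0,32,0,60, 0,0,55,0,60, 0,0,72,0,60, 0,0,82,0,60, 0,0,82,0,60, 0,0,82,0,60, 0,0,82,0,60, 0,0,82,0,60]'; python3 -c "
from h import *
calc(623.4,-111,16,84.6)"
```

```text
time: 16.95
tool_pos: [0.6238, -0.111, 0.1]
tool_rot: [-0.002, 0.048, 0.999, 0.001]
contact_force: [-0.5, -0.5, 0.3]
gripper_width: 0.598
time: 17.95
tool_pos: [0.6258, -0.1112, 0.0217]
tool_rot: [0.001, 0.047, 0.999, -0.0]
contact_force: [1.0, -0.6, 0.1]
gripper_width: 0.601
now [ 625.8 -111.2   21.7] jaw 84.6 tilt 0.13 w 0.601 t 17.9 F [ 1.  -0.6  0.1]
shift [ 2.4 -0.   5.7] yaw -0.0 j6 -1.77
```

```bash
python3 -m crank '[1,0,2,0,60, 1,0,4,0,60, 1,0,5,0,60, 1,0,5,0,60, 1,0,5,0,10, 1,0,5,0,10, 1,0,5,0,10, 1,0,5,0,10, 1,0,5,0,10, 1,0,5,0,10]'; python3 -m crank '[0,0,0,0,10, 0,0,-3,0,10, 0,0,-10,0,10, 0,0,-22,0,10, 0,0,-38,0,10, 0,0,-56,0,10, 0,0,-72,0,10, 0,0,-82,0,10, 0,0,-85,0,10, 0,0,-85,0,10]';  python3 - <<'E'
from h import *
calc(607.3,97.3,100,84.6)
p,d=vision.grab_frame("side"); cv2.imwrite("pics/s4.png",cv2.resize(p[120:280,200:440,::-1],None,fx=3,fy=3))
E
```

```text
time: 18.95
tool_pos: [0.6241, -0.1109, 0.0157]
tool_rot: [0.0, 0.047, 0.999, -0.0]
contact_force: [0.0, 0.2, 2.6]
gripper_width: 0.257
time: 19.95
tool_pos: [0.6241, -0.1109, 0.101]
tool_rot: [0.0, 0.047, 0.999, -0.0]
contact_force: [0.2, -0.0, -0.7]
gripper_width: 0.252
now [ 624.1 -110.9  101. ] jaw 84.6 tilt 0.06 w 0.252 t 19.9 F [ 0.2 -0.  -0.7]
shift [ 36.3 205.7   0.9] yaw -0.0 j6 -1.77
```

View pics/s4.png

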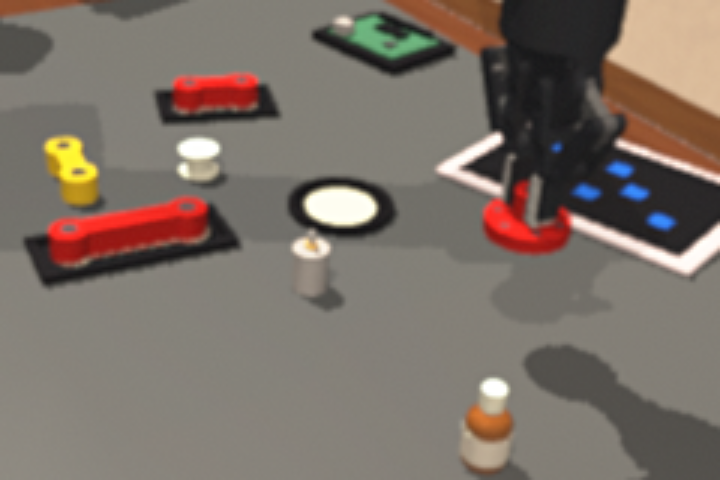

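The turntable hangs level by its hub (530,215 in the crop), and both links lie in their trays. I carry the turntable to the round tray (340,205).

```bash
python3 -m crank '[2,10,0,0,10, 6,33,0,0,10, 12,66,0,0,10, 18,100,0,0,10, 24,134,0,0,10, 29,166,0,0,10, 33,190,0,0,10, 35,203,0,0,10, 36,206,0,0,10, 36,206,0,0,10]'; python3 -m crank '[0,0,6,0,10, 0,0,18,0,10, 0,0,32,0,10, 0,0,46,0,10, 0,0,60,0,10, 0,0,70,0,10, 0,0,75,0,10, 0,0,78,0,10, 0,0,78,0,10, 0,0,78,0,10]'
python3 - <<'E'
from h import *
calc(607.3,97.3,18,84.6)
E
```

```text
time: 21.0
tool_pos: [0.607, 0.0977, 0.0998]
tool_rot: [-0.0, 0.047, 0.999, -0.0]
contact_force: [-0.6, -0.5, -0.8]
gripper_width: 0.257
time: 22.0
tool_pos: [0.608, 0.0978, 0.023]
tool_rot: [0.001, 0.047, 0.999, 0.0]
contact_force: [0.1, 0.5, -1.0]
gripper_width: 0.256
now [608.   97.8  23. ] jaw 84.6 tilt 0.07 w 0.256 t 22.0 F [ 0.1  0.5 -1. ]
shift [ 0.6 -0.5  5. ] yaw 0.0 j6 -1.44
```

```bash
python3 -m crank '[0,0,1,0,10, 0,0,2,0,10, 0,0,3,0,10, 0,0,4,0,10, 0,0,5,0,10, 0,0,5,0,10, 0,0,5,0,55, 0,0,5,0,55, 0,0,5,0,55, 0,0,5,0,55]'; python3 -m crank '[0,0,0,0,55, 0,0,-6,0,55, 0,0,-20,0,55, 0,0,-45,0,55, 0,0,-75,0,60, 0,0,-95,0,60, 0,0,-105,0,60, 0,0,-105,0,60, 0,0,-105,0,60, 0,0,-105,0,60]'; python3 -c "
from h import *
calc(432.5,-341,110,54.5+90)"
```

```text
time: 23.0
tool_pos: [0.6072, 0.0977, 0.017]
tool_rot: [-0.0, 0.047, 0.999, -0.0]
contact_force: [-0.4, -0.2, -0.7]
gripper_width: 0.556
time: 24.0
tool_pos: [0.6063, 0.0976, 0.1205]
tool_rot: [-0.001, 0.047, 0.999, -0.0]
contact_force: [0.4, -0.5, -1.3]
gripper_width: 0.604
now [606.3  97.6 120.5] jaw 84.6 tilt 0.17 w 0.604 t 24.0 F [ 0.4 -0.5 -1.3]
shift [ 131.7 -453.1   11.1] yaw -59.9 j6 -1.44
```

```bash
python3 -m crank '[2,-8,0,3,60, 7,-24,0,11,60, 14,-50,0,19,60, 22,-77,0,27,60, 30,-103,0,35,60, 38,-130,0,43,60, 46,-157,0,51,60, 53,-183,0,59,60, 61,-210,0,65,60, 66,-227,0,70,60]'; python3 -c "
from h import *
calc(432.5,-341,110,54.5+90)"
```

```text
time: 25.0
tool_pos: [0.5187, -0.1233, 0.1207]
tool_rot: [-0.001, 0.614, 0.79, -0.001]
contact_force: [0.2, 0.0, -0.5]
gripper_width: 0.599
now [ 518.7 -123.3  120.7] jaw 14.3 tilt 0.16 w 0.599 t 25.0 F [ 0.2  0.  -0.5]
shift [-189.7 -137.3   10.8] yaw 49.8 j6 -0.62
```

```bash
python3 -m crank '[-12,-9,0,4,60, -40,-29,0,12,60, -70,-51,0,20,60, -102,-74,0,28,60, -133,-96,0,36,60, -160,-116,2,44,60, -178,-129,6,49,60, -188,-136,11,50,60, -190,-137,11,50,60, -190,-137,11,50,60]'; python3 -c "
from h import *
calc(432.5,-341,14,54.5+90)"
```

```text
time: 26.0
tool_pos: [0.4354, -0.3397, 0.1103]
tool_rot: [-0.001, 0.888, 0.459, -0.0]
contact_force: [-0.6, -0.1, 0.1]
gripper_width: 0.599
now [ 435.4 -339.7  110.3] jaw -35.3 tilt 0.12 w 0.599 t 26.0 F [-0.6 -0.1  0.1]
shift [-2.8 -1.4 96.3] yaw 0.2 j6 -0.18
```

```bash
python3 -m crank '[-1,0,15,0,60, -2,-1,40,0,60, -2,-1,65,0,60, -2,-1,84,0,60, -2,-1,93,0,60, -2,-1,97,0,60, -2,-1,97,0,10, -2,-1,97,0,10, -2,-1,97,0,10, -2,-1,97,0,10]'; python3 -m crank '[0,0,0,0,10, 0,0,0,0,10, 0,0,-4,0,10, 0,0,-12,0,10, 0,0,-25,0,10, 0,0,-42,0,10, 0,0,-62,0,10, 0,0,-80,0,10, 0,0,-90,0,10, 0,0,-90,0,10]';  python3 - <<'E'
from h import *
calc(601.2,-345.2,105,-67.1+90)
p,d=vision.grab_frame("side"); cv2.imwrite("pics/s5.png",cv2.resize(p[220:400,300:500,::-1],None,fx=3,fy=3))
E
```

```text
time: 27.0
tool_pos: [0.4345, -0.3423, 0.0157]
tool_rot: [0.001, 0.889, 0.459, 0.0]
contact_force: [1.1, 0.2, 3.4]
gripper_width: 0.214
time: 28.0
tool_pos: [0.4346, -0.3425, 0.1067]
tool_rot: [0.002, 0.889, 0.459, 0.001]
contact_force: [-0.9, 0.3, -0.7]
gripper_width: 0.217
now [ 434.6 -342.5  106.7] jaw -35.4 tilt 0.24 w 0.217 t 28.0 F [-0.9  0.3 -0.7]
shift [ 94.3 137.3   2.2] yaw -58.3 j6 -0.18
```

View pics/s5.png

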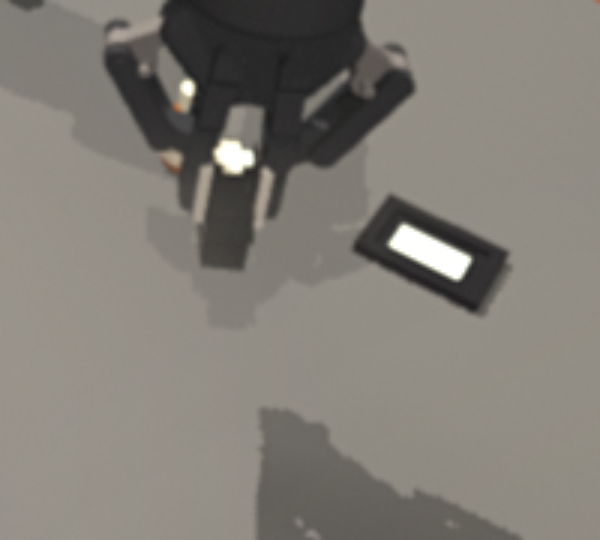

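The servo (230,210 in the crop) is held upright, and its tray is at (432,252). I carry it over.

```bash
python3 -m crank '[4,6,0,-4,10, 13,19,0,-12,10, 26,37,0,-20,10, 40,58,0,-28,10, 54,79,0,-36,10, 68,99,0,-44,10, 80,116,0,-52,10, 89,130,0,-58,10, 94,137,0,-58,10, 94,137,0,-58,10]'; python3 -m crank '[0,0,6,0,10, 0,0,18,0,10, 0,0,32,0,10, 0,0,46,0,10, 0,0,60,0,10, 0,0,70,0,10, 0,0,76,0,10, 0,0,80,0,10, 0,0,80,0,10, 0,0,80,0,10]'
python3 - <<'E'
from h import *
calc(601.2,-345.2,18,-67.1+90)
p,d=vision.grab_frame("side"); cv2.imwrite("pics/s6.png",cv2.resize(p[240:340,380:500,::-1],None,fx=5,fy=5))
E
```

```text
time: 29.05
tool_pos: [0.5998, -0.3438, 0.1029]
tool_rot: [-0.001, 0.555, 0.832, 0.0]
contact_force: [0.4, 0.4, -0.8]
gripper_width: 0.218
time: 30.05
tool_pos: [0.6002, -0.3446, 0.0249]
tool_rot: [0.001, 0.555, 0.832, -0.0]
contact_force: [-0.1, 0.5, -0.0]
gripper_width: 0.218
now [ 600.2 -344.6   24.9] jaw 22.6 tilt 0.06 w 0.218 t 30.1 F [-0.1  0.5 -0. ]
shift [-1.   0.7  6.9] yaw -0.3 j6 -1.02
```

View pics/s6.png

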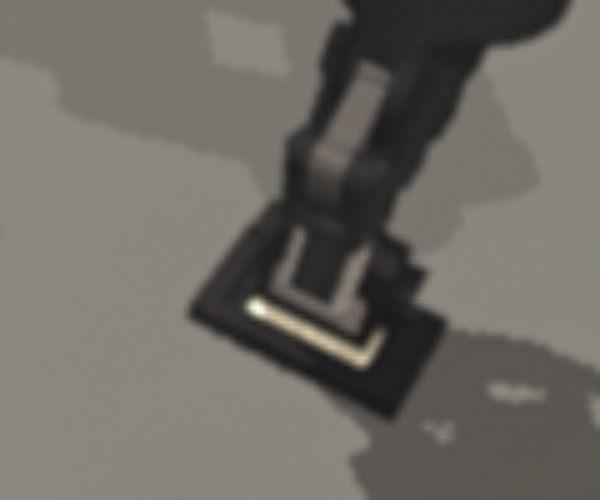

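The servo (320,270 in the crop) is over its silhouette, about 6 mm above the floor. I lower it and release.

```bash
python3 -m crank '[-1,0,1,0,10, -1,0,2,0,10, -1,0,4,0,10, -1,0,5,0,10, -1,0,6,0,10, -1,0,7,0,10, -1,0,7,0,10, -1,0,7,0,45, -1,0,7,0,45, -1,0,7,0,45]'; python3 -m crank '[0,0,0,0,45, 0,0,0,0,45, 0,0,-5,0,45, 0,0,-18,0,45, 0,0,-45,0,50, 0,0,-80,0,60, 0,0,-115,0,60, 0,0,-145,0,60, 0,0,-160,0,60, 0,0,-160,0,60]'; python3 -m crank '[15,0,0,0,60, 50,0,-5,0,60, 95,0,-10,0,60, 140,0,-10,0,60, 185,0,-10,0,60, 220,0,-10,0,60, 240,0,-10,0,60, 250,0,-10,0,60, 250,0,-10,0,60, 250,0,-10,0,60]'
python3 - <<'E'
from h import *
p,d=vision.grab_frame("top"); cv2.imwrite("pics/t7.png",cv2.resize(p[110:300,90:490,::-1],None,fx=2,fy=2))
q,e=vision.grab_frame("side"); cv2.imwrite("pics/s7.png",cv2.resize(q[120:340,200:500,::-1],None,fx=2.5,fy=2.5))
for n,I,D in(("top",p,d),("side",q,e)):
  X=pts(n,D); h=cv2.cvtColor(I,cv2.COLOR_RGB2HSV); red=((h[...,0]<6)|(h[...,0]>174))&(h[...,1]>150)
  for nm,(x,y),z,use in(("long",(423.5,119.8),.02,1),("short",(600.5,326.8),.02,1),("turn disc",(607.3,97.3),.01,1),("hub",(607.3,97.3),.028,1),("servo",(601.2,-345.2),.022,0)):
    m=(abs(X[...,0]*1000-x)<90)&(abs(X[...,1]*1000-y)<70)&(X[...,2]>z)&(X[...,2]<.06)&(red|(use==0))
    print(n,nm,m.sum(),rect(X[m][:,:2]) if m.sum()>5 else "","tray",x,y,"top z",np.percentile(X[m][:,2],[50,90,98]).round(4) if m.any() else "")
calc(423.5,119.8,100,90)
E
```

```text
time: 31.1
tool_pos: [0.6001, -0.3452, 0.017]
tool_rot: [-0.0, 0.555, 0.832, 0.0]
contact_force: [-0.3, 0.2, -0.0]
gripper_width: 0.455
time: 32.1
tool_pos: [0.6017, -0.3463, 0.1817]
tool_rot: [0.003, 0.555, 0.832, -0.0]
contact_force: [-0.1, -1.1, 0.3]
gripper_width: 0.602
time: 33.1
tool_pos: [0.5041, -0.1149, 0.1866]
tool_rot: [-0.0, 0.555, 0.832, -0.0]
contact_force: [-0.2, -0.8, 0.0]
gripper_width: 0.602
top long 587 (array([422. , 121.1]), 127.3, 30.8, -5.0) tray 423.5 119.8 top z [0.0269 0.029  0.03  ]
top short 383 (array([599.7, 327.4]), 82.3, 32.8, -15.9) tray 600.5 326.8 top z [0.0268 0.0292 0.0303]
top turn disc 500 (array([608.2,  98.2]), 58.3, 58.2, 1.4) tray 607.3 97.3 top z [0.0153 0.0362 0.0387]
top hub 83 (array([607.5,  98.5]), 22.4, 21.7, -39.8) tray 607.3 97.3 top z [0.0366 0.0388 0.0397]
top servo 38 (array([ 604.5, -365.6]), 26.2, 14.1, -19.4) tray 601.2 -345.2 top z [0.0349 0.0403 0.0414]
side long 385 (array([424.7, 118.1]), 128.2, 33.5, -5.4) tray 423.5 119.8 top z [0.0269 0.0281 0.0289]
side short 149 (array([602.8, 322.4]), 81.9, 32.2, -19.8) tray 600.5 326.8 top z [0.0269 0.0283 0.029 ]
side turn disc 280 (array([609.9,  92.9]), 58.4, 56.0, -21.5) tray 607.3 97.3 top z [0.0162 0.0364 0.0382]
side hub 56 (array([609.8,  93.7]), 24.0, 21.1, 78.5) tray 607.3 97.3 top z [0.0364 0.0382 0.0392]
side servo 527 (array([ 601.1, -347.7]), 53.9, 23.2, -67.6) tray 601.2 -345.2 top z [0.0371 0.0475 0.0491]
now [ 504.3 -115.3  187. ] jaw 22.5 tilt 0.03 w 0.594 t 33.2 F [-0.   0.8  0. ]
shift [248.1  15.5  87. ] yaw -67.5 j6 -0.76
```

View pics/t7.png

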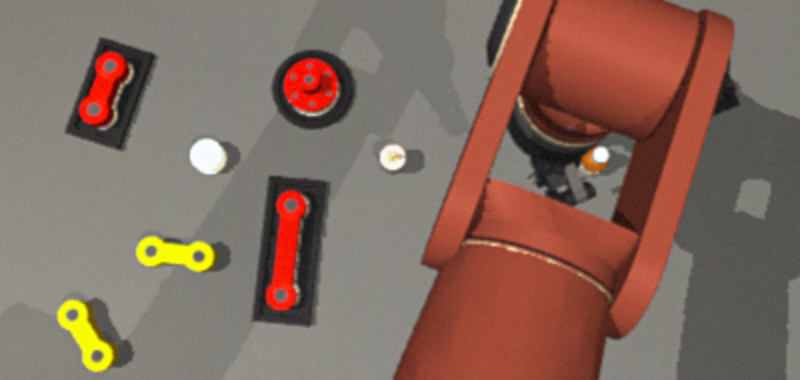

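View pics/s7.png

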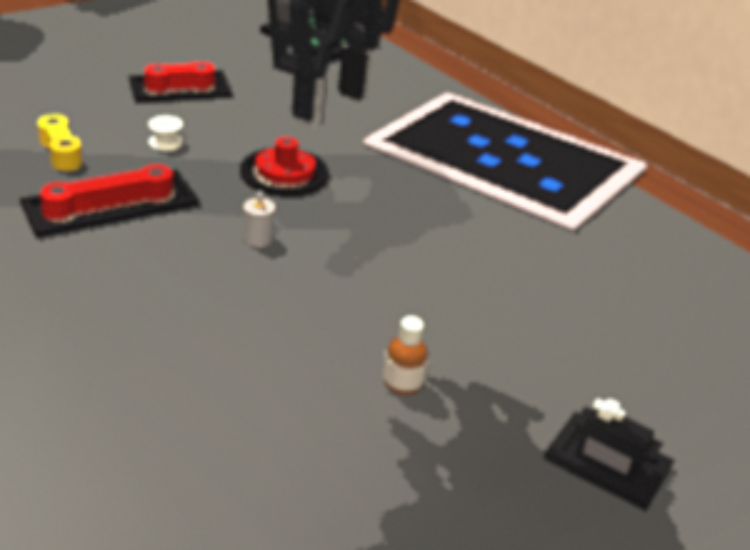

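The final views show all four parts seated in their trays: short link (180,75 side crop), long link (108,192), turntable (285,165) and servo (608,445). Centres are within about 5 mm in both cameras, top heights fit parts on the 3 mm floors, and the bottle and motor are standing.

```bash
python3 -c "
from plant import order
print(order.job_done())"
```

```text
the job is handed in; nothing more can be done
None
```

All four parts were picked up and set down in their matching trays, and the job was handed in at about 33 s. I used the red short link and left both yellow look-alikes alone.

| Part | Top camera: offset from tray centre | Side camera: offset from tray centre | Angle to recess |
|---|---|---|---|
| Long link | 2 mm | 2 mm | under 1° |
| Short link | 1 mm | 5 mm | 1–3° |
| Turntable | about 1 mm | 5 mm | not needed |
| Servo | hidden by the arm | 2.5 mm | under 1° |

- **Heights:** the tops read 3 to 4 mm higher than on the desk, which fits parts resting on the 3 mm tray floors.
- **Bystanders:** the glue bottle and motor were still standing, with no visible shift, and the gripper was clear of everything.
- **Checks that disagreed:** the two cameras differ by 3 to 6 mm, more than the stated 2 mm calibration, but both put every part within the 12 mm limit. The servo's final position rests on the side camera alone.

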